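Clear the incubator lid and hold it open at 50 degrees

ROBOT

A 6-joint arm with a two-finger parallel gripper is mounted at the origin on the work surface. World frame = base frame: x ahead of the robot, y to its left, z up, the work surface at z = 0. Lengths are in m, angles in rad, forces in N, time in s.
With the tool pointing down it reaches from about 0.3 to 0.775 m from the base axis. Payload 14.6 kg.
Tool frame: the origin (TCP) lies on the mounting face of the last link; the fingertips stand 173 mm ahead of it and the grasp point (between the pads) lies 155 mm ahead of it; z points along the fingers, y is the line along which they close (so a half turn about z gives the same grasp; the last joint's range is limited). The gripper opens to 85 mm and grips with 20 to 120 N. Pads are 22 mm wide; open, the fingers measure 114 mm over their backs; the gripper's body (76 mm by 85 mm) begins 54 mm behind the grasp point. The pads swing forward as they close: fully open they stand 13 mm farther back than shut.
Start: joints at [-1.247, 0.3, 1.521, -0, 1.321, -0.067], TCP at [0.21, -0.509, 0.405] pointing down, gripper open.
Joint ranges: [-3.03, 3.03], [-0.79, 2.21], [0.23, 2.52], [-1.04, 4.18], [0, 3.07], [-2.55, 2.55]. Speed limits (rad/s): [2.22, 2.22, 2.57, 3.14, 3.14, 3.14].

INTERFACE

Orientations are given as [roll, pitch, yaw] about the fixed x, y, z axes, in that order (R = Rz(yaw) Ry(pitch) Rx(roll)).
In Python, from station import get_state, optics, ticket gives the robot as it stands. The module is installed in compiled form; this text tells all that it offers.
- The arm moves only by the tool jog_arm, never from a script. Its argument "motion" is a list of rows, each an object of numbers: "x", "y", "z": the shift along the tool's x, y, z in units of 0.04 m (1.0 is 0.04 m); "ax", "ay", "az": the turn, a rotation vector about the tool's x, y, z in units of 0.08 rad (1.0 is 0.08 rad); "hand": the opening, from 0 (shut) to 1 (fully open). A call has 1 to 20 rows; each row shifts and turns the commanded pose from where the row before left it, along the tool's axes as they then stand; what a row does not reach is not made up. A row lasts 1/8 s, in which the tool goes at most 62.5 mm and 10.7 degrees, less where a joint would pass 70% of its speed; a pose out of reach is approached as far as the arm can. A call with a number of a shift or a turn outside -1 to 1 is refused whole. A call with a gripper value outside its range is refused whole. The fingers move at their own pace and stop on an object; "grip_force" is the grip in N (left out, the last holds). Time passes only in rows, so rows that do not move let the fingers close. It gives the time, the measured TCP pose, the force, the opening and the grip force at its end, in the units of the state.
- get_state(): the state, without advancing time (a new reading comes with each control period).
- optics.snapshot(name): name is "scene" or "top" or "wrist"; returns a dict with "pixels" (480x640x3 uint8, red, green, blue), "camera_matrix" (3x3 intrinsics, pixels), "pose" (4x4, takes a point from camera to world coordinates); the wrist camera has in their place "mount" (4x4, takes a point from camera to tool coordinates, whose origin is the TCP and whose axes are the flange's). Camera axes: x right, y down, z forward; pixel columns grow to the right and rows downward; lengths in m; the calibration is good to about 2 mm. A picture is of the moment at which its call begins: read the wrist's pose just before it. There is no depth.
- ticket.close_job(): hands the job in; it is judged then, once.
The state is a dict: "time": time; "joint_positions": joint angles; "qvel": joint speeds; "joint_torque": joint torques, N m; "ee_pos": TCP position; "tcp_rot": TCP orientation; "ft_force": force on the tool from outside, world axes, zero at the start; "wrist_torque": the same for the moment, N m; "gripper_width": finger opening in m; "grip_force": force on a finger pad.
Only numpy, scipy, OpenCV 4.12 (cv2) and the standard library are available. Lean on these libraries where they do the work, as an engineer would, in place of code of your own. Each camera call takes 0.05 s, during which the arm holds its last target. There are 200 camera calls.

TASK

Take the red Petri dish off the incubator's lid and set it down gently, right way up, on the lit disc of the light pad. Then lift the spring-shut lid (it has a bar handle) with the fingers and hold it open at 50 degrees (within 5), keeping hold and still: you finish while holding the lid, without letting go. Leave the slide box, the jar and the tube rack where they are.

Things in the scene. Friction and masses are not known exactly. Their poses are not given: they have to be found in the camera images.
- petri_dish: Closed round Petri dish with red contents and a white rim line, 60 mm in diameter and 15 mm high, 30 to 65 g, loose. At the start it lies flat on the lid, between hinge and handle. Origin: centre of its underside, z up.
- light_pad: Black square light pad, 160 x 160 mm and 22 mm high, fixed to the bench, with a cream-white lit disc 130 mm in diameter in the middle of its top, level with the top. It stands to the left or the right of the incubator. Origin: centre of its underside, z up.
- light_pad_top (a point): Centre of the lit disc, on the top face of the light pad (22 mm above the bench).
- incubator: White bench incubator, fixed to the bench: a tub 200 mm along its x, 220 mm along its y and 90 mm high, closed by a lid that is hinged on its -x edge (the robot's side), with a dark control panel on its +x side. Origin: centre of its underside; x points from the hinge to the handle, level; z up.
- lid (a joint): Lid angle in rad: 0 shut and level, growing as the handle end swings up and back towards the robot, stop at 1.75; 50 degrees is 0.873. Lid: 200 x 220 mm clear panel in a blue frame, 10 mm thick, 0.28 to 0.46 kg; underside 90.5 mm above the bench when shut. A spring (0.2 N m when shut, plus 0.2 N m/rad) and its weight shut it from any angle: 2.5 to 4 N of lift at the handle.
- lid_hinge (a point): Middle of the hinge axis, which runs along the incubator's y: 100 mm from the incubator's centre on its -x side, 90.5 mm above the bench. White round gauge plates (radius 50 mm, look only) stand at both ends of it; a red stripe on each runs from the axis at 50 degrees, where the lid's underside lies when open at 50 degrees.
- lid_handle (a point): Middle of the black bar handle: a round bar 11 mm thick, parallel to the hinge, about 110 mm long on two end posts; its axis is 35 mm above the lid's top face. In the lid's own frame it is 175 mm from the hinge axis along the lid and 45 mm above the lid's underside. The bar can turn between the finger pads as the lid swings.
- slide_box: Bystander, loose: wooden microscope slide box, 100 x 150 x 34 mm high, on the other side of the incubator from the light pad. Origin: centre of its underside.
- jar: Bystander, loose: amber jar, 56 mm in diameter, 100 mm high. Origin: centre of its underside.
- tube_rack: Bystander, loose: white test-tube rack with four capped tubes, 60 x 150 mm (x, y) and 105 mm high. Origin: centre of its underside.
There are look-alikes about, which are no part of the job. What is meant by the petri_dish is not green, and is the smaller of those in its own colour.

How it is judged:
On the way, in this order (a step that is already met when the one before it is completed fails the run):
1. the dish lies on the lit disc, right way up and let go, the lid still shut (horizontal distance between petri_dish and light_pad_top below 0.036 m and z of petri_dish in the frame of light_pad_top between -0.004 and 0.005 m and angle between petri_dish's own z axis and vertical below 0.1 rad and linear speed of petri_dish below 0.03 m/s and contact force between each of the arm, the fingers and petri_dish below 0.05 N and value of joint lid below 0.1 rad), for 0.3 s.
2. the fingers lift the lid (value of joint lid above 0.3 rad and contact force between the fingers and lid above 0.3 N), for 0.2 s.
At the end, for the whole second after the job is handed in: The lid stands still at 50 degrees within 5 (0.785 to 0.960 rad), carried by the fingers alone, which still hold it; the dish lies flat and upright on the light pad, its centre within 36 mm of the lit disc's centre, untouched; slide box, jar and tube rack are within 20 mm of where they stood (value of joint lid between 0.785 and 0.96 rad and velocity of joint lid between -0.1 and 0.1 rad/s and contact force between the fingers and lid above 0.3 N and contact force between each of petri_dish, slide_box, jar, tube_rack and lid below 0.05 N and horizontal distance between petri_dish and light_pad_top below 0.036 m and z of petri_dish in the frame of light_pad_top between -0.004 and 0.005 m and angle between petri_dish's own z axis and vertical below 0.1 rad and linear speed of petri_dish below 0.03 m/s and contact force between each of the arm, the fingers and petri_dish below 0.05 N and distance of each of slide_box, jar, tube_rack from where it was at the start of the episode below 0.02 m); the arm keeps its last pose, push and grip.
It fails at once if the slide box is pushed more than 20 mm or tipped (distance of slide_box from where it was at the start of the episode above 0.02 m or angle between slide_box's own z axis and vertical above 0.2 rad).
It fails at once if the jar is pushed more than 20 mm or tipped (distance of jar from where it was at the start of the episode above 0.02 m or angle between jar's own z axis and vertical above 0.2 rad).
It fails at once if the tube rack is pushed more than 20 mm or tipped (distance of tube_rack from where it was at the start of the episode above 0.02 m or angle between tube_rack's own z axis and vertical above 0.2 rad).
It fails at once if the dish is dropped or thrown (faster than 0.6 m/s while not held, a fall of about 2 cm) (linear speed of petri_dish above 0.6 m/s and contact force between the fingers and petri_dish below 0.01 N).
It also fails if it takes over 54 s, if anything falls off the work surface, if the arm or the gripper's body presses on something with over 40 N, if the wrist force passes 120 N, or if a joint passes its speed limit or range.

## Working session

There is one attempt and no reset: what is moved stays moved. The work goes in short steps, Python scripts to look and compute and a tool call to move; the robot and the scene stay as the last step left them, time stands still between calls to the robot, and variables do not carry over. Pictures are saved under pics/ and viewed, at most 10 in all, crops included, and the job is handed in when it is done.

Besides the shell and the picture viewer there is one more tool, called after "Emit:" by a JSON object that holds its "fn" and its "kwargs", one argument or row to a line. jog_arm: Moves the arm, as the interface text tells. Its arguments: {"type":"object","properties":{"motion":{"type":"array"},"grip_force":{"type":"number"}},"required":["motion"]}

```bash
mkdir -p pics; python3 - <<'E'
from station import get_state, optics
import cv2, numpy as np, pickle
s=get_state(); print({k:np.round(v,3).tolist() for k,v in s.items()})
d={}
for n in ("scene","top"):
    r=optics.snapshot(n); d[n]=r
    cv2.imwrite(f"pics/{n}0.png",r["pixels"][:,:,::-1]); print(n,r["camera_matrix"].tolist(),np.round(r["pose"],4).tolist())
pickle.dump(d,open("cam0.pkl","wb"))
E
```

```text
{'time': 0.0, 'joint_positions': [-1.247, 0.301, 1.522, -0.0, 1.321, -0.067], 'qvel': [0.0, 0.0, 0.0, -0.001, -0.001, 0.0], 'joint_torque': [0.003, -54.349, -36.179, 0.0, 0.004, 0.0], 'ee_pos': [0.209, -0.509, 0.404], 'tcp_rot': [-3.14, -0.0, 0.391], 'ft_force': [0.109, 0.476, 0.41], 'wrist_torque': [-0.024, 0.001, 0.035], 'grip_force': 0.0, 'gripper_width': 0.085}
scene [[483.0190633938311, 0.0, 315.3205500512972], [0.0, 483.0190633938311, 238.0707331832536], [0.0, 0.0, 1.0]] [[0.163, 0.5883, -0.7921, 1.329], [0.9866, -0.1023, 0.1271, -0.1098], [-0.0063, -0.8022, -0.5971, 0.7291], [0.0, 0.0, 0.0, 1.0]]
top [[602.2532549577949, 0.0, 315.99343496144616], [0.0, 602.2532549577949, 235.22087766009975], [0.0, 0.0, 1.0]] [[-0.0028, -0.9911, 0.1329, 0.379], [-1.0, 0.0021, -0.0051, 0.012], [0.0048, -0.1329, -0.9911, 1.3306], [0.0, 0.0, 0.0, 1.0]]
```

View pics/scene0.png

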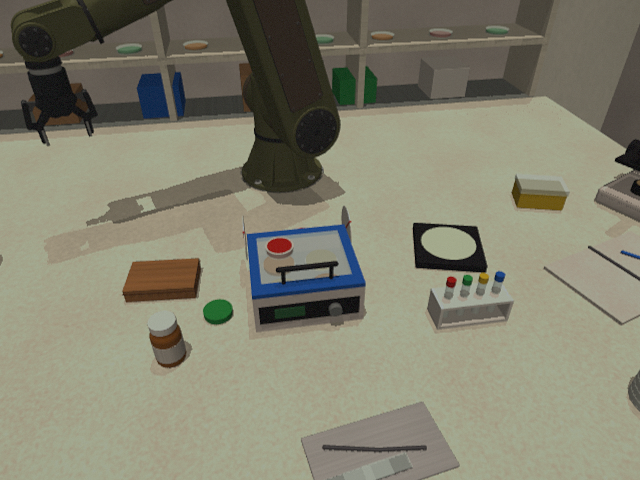

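View pics/top0.png

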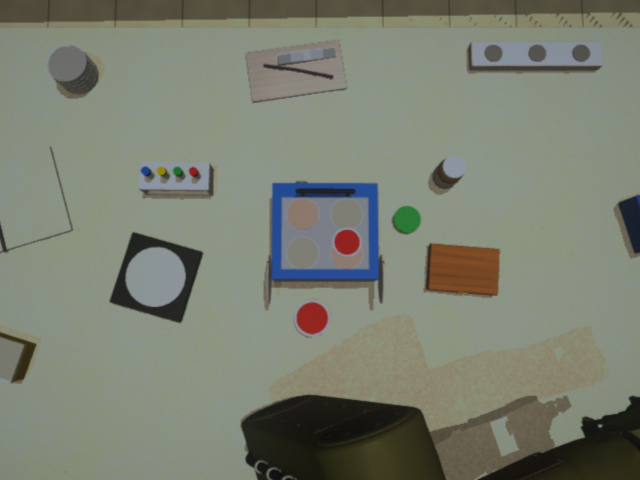

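The top view shows the candidates: a red dish on the lid (347,242), a larger red dish on the bench by the hinge (312,318), and a green disc (407,220). In the scene view the lid dish is at (280,246) and the green disc at (218,311). I choose the lid dish, since it is red and looks the smaller. Next I measure it and check it in a close crop.

```bash
cat > h.py <<'E'
import numpy as np, cv2
from scipy.spatial.transform import Rotation as R
def ray(uv,K,T,z):
    uv=np.atleast_2d(uv).astype(float); d=np.c_[uv,np.ones(len(uv))]@np.linalg.inv(K).T@T[:3,:3].T
    return T[:3,3]+d*((z-T[2,3])/d[:,2])[:,None]
def proj(p,K,T):
    q=(np.atleast_2d(p)-T[:3,3])@T[:3,:3]@K.T; return q[:,:2]/q[:,2:]
def blobs(m,amin=60):
    cs,_=cv2.findContours(m.astype(np.uint8),cv2.RETR_EXTERNAL,cv2.CHAIN_APPROX_NONE)
    return [c for c in cs if cv2.contourArea(c)>amin]
def circ(c,K,T,z):
    p=ray(c.reshape(-1,2),K,T,z); (x,y),r=cv2.minEnclosingCircle(p[:,:2].astype(np.float32))
    e=cv2.fitEllipse((p[:,:2]*1000).astype(np.float32)); return np.round(np.r_[np.array(e[0])/1000,np.array(e[1])/1000],4)
def wristpose(s,mount):
    T=np.eye(4);T[:3,:3]=R.from_euler('xyz',s['tcp_rot']).as_matrix();T[:3,3]=s['ee_pos'];return T@mount
E
python3 - <<'E'
from h import *; import pickle
d=pickle.load(open("cam0.pkl","rb"))
for n in ("scene","top"):
    im=d[n]["pixels"];K=d[n]["camera_matrix"];T=d[n]["pose"]
    hsv=cv2.cvtColor(im,cv2.COLOR_RGB2HSV);H,S,V=[hsv[...,i].astype(int) for i in range(3)]
    red=((H<8)|(H>172))&(S>170)&(V>90)
    for c in blobs(red): print(n,'red',c.reshape(-1,2).mean(0),'z.1155',circ(c,K,T,.1155),'z.015',circ(c,K,T,.015))
    blue=(H>105)&(H<125)&(S>150)&(V>80)
    for c in blobs(blue,2000):
        q=cv2.convexHull(c); a=cv2.approxPolyDP(q,8,True)
        print(n,'blue',a.reshape(-1,2).tolist(),np.round(ray(a.reshape(-1,2),K,T,.1005),4).tolist())
        m=cv2.minAreaRect((ray(c.reshape(-1,2),K,T,.1005)[:,:2]*1000).astype(np.float32)); print(m)
    bl=(V<45)
    for c in blobs(bl,2000):
        m=cv2.minAreaRect((ray(c.reshape(-1,2),K,T,.022)[:,:2]*1000).astype(np.float32)); print(n,'black',c.reshape(-1,2).mean(0),m)
    # lit disc: bright inside pad
    u0,v0=((155,277) if n=="top" else (449,243))
    g=im.astype(int); f=im.copy(); mask=np.zeros((482,642),np.uint8)
    cv2.floodFill(f,mask,(u0,v0),(255,0,255),(12,)*3,(12,)*3,cv2.FLOODFILL_FIXED_RANGE)
    c=max(blobs(mask[1:-1,1:-1]),key=cv2.contourArea); print(n,'disc',circ(c,K,T,.022))
im=d["top"]["pixels"][160:350,240:430]; im2=d["scene"]["pixels"][200:340,220:390]
cv2.imwrite("pics/crop.png",np.hstack([cv2.resize(im,(400,400),interpolation=2),cv2.resize(im2,(400,400),interpolation=2)])[:,:,::-1])
E
```

```text
scene red [278.75471698 245.18867925] z.1155 [ 0.5261 -0.0584  0.0441  0.0484] z.015 [ 0.3946 -0.05    0.0513  0.0563]
scene blue [[344, 226], [364, 285], [252, 298], [247, 234]] [[0.4612, 0.0951, 0.1005], [0.6606, 0.0916, 0.1005], [0.66, -0.1234, 0.1005], [0.4544, -0.1222, 0.1005]]
((558.109619140625, -14.026313781738281), (218.74488830566406, 207.30624389648438), 89.81863403320312)
scene black [447.98623853 247.61926606] ((474.9953918457031, 347.2047119140625), (159.94973754882812, 178.0682830810547), 73.95063018798828)
scene black [ 57.44480519 105.56818182] ((-725.8553466796875, -843.7520141601562), (850.5375366210938, 248.51939392089844), 19.679153442382812)
scene black [288.19438445  53.3650108 ] ((-1435.86572265625, 176.38540649414062), (325.9473876953125, 2241.763671875), 88.8626937866211)
scene black [276.01082251 118.71103896] ((-1218.06982421875, 63.814178466796875), (372.0907897949219, 2746.548828125), 89.96358489990234)
scene disc [0.4626 0.354  0.1203 0.1257]
top red [311.90243902 317.53658537] z.1155 [0.3759 0.0146 0.0575 0.0577] z.015 [0.3756 0.0148 0.0623 0.0625]
top red [346.546875 241.546875] z.1155 [ 0.5287 -0.0564  0.0462  0.0464] z.015 [ 0.5411 -0.062   0.0501  0.0503]
top blue [[273, 184], [376, 184], [378, 277], [272, 278]] [[0.6518, 0.095, 0.1005], [0.6514, -0.1197, 0.1005], [0.4575, -0.1207, 0.1005], [0.456, 0.0957, 0.1005]]
((554.7042846679688, -12.553802490234375), (217.79713439941406, 197.94363403320312), 89.85714721679688)
top black [582.188 454.78 ] ((121.9293212890625, -505.73797607421875), (164.45516967773438, 348.81243896484375), 0.9579537510871887)
top black [343.25217391 443.06086957] ((127.82238006591797, -49.011810302734375), (422.29986572265625, 170.17137145996094), 89.77005004882812)
top black [156.08823529 276.92647059] ((464.3921813964844, 352.11981201171875), (158.7312774658203, 155.79290771484375), 73.7343521118164)
top disc [0.4654 0.3545 0.1235 0.1241]
```

View pics/crop.png

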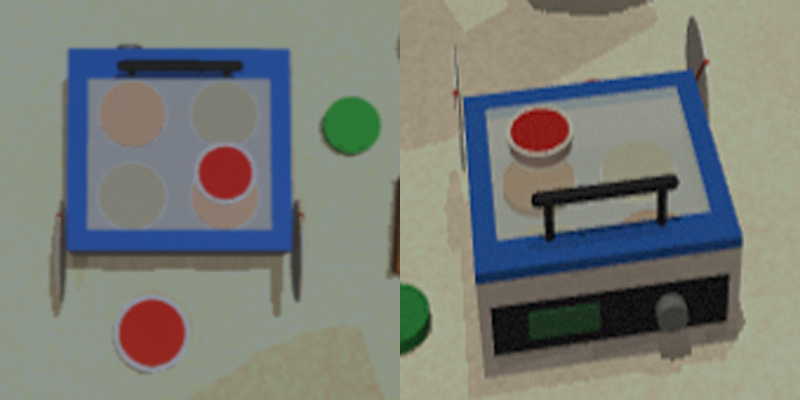

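The close crop shows the lid dish, with its white rim and a red top about 46 mm across, near (225,172) in the left half. The bench one measures 62 mm, so the lid dish is the right one. It is at about (0.528, -0.057). The pad disc is at (0.465, 0.354), the incubator centre near (0.555, -0.013) with yaw 0, and the handle near (0.63, -0.013). I'm moving to hover over the dish with the tool yaw at 90°, which makes tool x = +Y, tool y = +X and tool z = down.

Emit:
{"fn": "jog_arm", "kwargs": {
  "motion": [
    {"az": -0.983, "hand": 1},
    {"az": -0.983},
    {"az": -0.983},
    {"az": -0.983},
    {"az": -0.983},
    {"az": -0.983},
    {"az": -0.983},
    {"az": -0.983},
    {"az": -0.983},
    {"az": -0.983},
    {"az": -0.983},
    {"az": -0.983},
    {"az": -0.983},
    {"az": -0.983},
    {"az": -0.983},
    {"x": 0.5, "y": 0.35},
    {"x": 0.9, "y": 0.63},
    {"x": 0.9, "y": 0.63},
    {"x": 0.9, "y": 0.63},
    {"x": 0.9, "y": 0.63}
  ]
}}

```text
invalid input
```

Emit:
{"fn": "jog_arm", "kwargs": {
  "motion": [
    {"x": 0.9, "y": 0.63},
    {"x": 0.9, "y": 0.63},
    {"x": 0.9, "y": 0.63},
    {"x": 0.9, "y": 0.63},
    {"x": 0.9, "y": 0.63},
    {"x": 0.9, "y": 0.63},
    {"x": 0.9, "y": 0.63},
    {"x": 0.6, "y": 0.45},
    {"x": 0.3, "y": 0.25},
    {},
    {}
  ]
}}

```text
invalid input
```

```bash
cat > w.py <<'E'
from h import *; from station import get_state, optics; import sys
s=get_state(); r=optics.snapshot("wrist"); im=r["pixels"]; K=r["camera_matrix"]; T=wristpose(s,r["mount"])
cv2.imwrite(f"pics/{sys.argv[1]}.png",im[:,:,::-1])
print({k:np.round(s[k],4).tolist() for k in('time','ee_pos','tcp_rot','ft_force','gripper_width','joint_positions')})
E
cat > w1.py <<'E'
from w import *
print(np.round(r["mount"],3).tolist())
hsv=cv2.cvtColor(im,cv2.COLOR_RGB2HSV);H,S,V=[hsv[...,i].astype(int) for i in range(3)]
red=((H<8)|(H>172))&(S>150)&(V>70)
for c in blobs(red,300): print('red',c.reshape(-1,2).mean(0),circ(c,K,T,.1155))
print('handle pred px',proj([[.63,-.0675,.1355],[.63,.0425,.1355]],K,T).round(),'dish',proj([[.528,-.057,.1155]],K,T))
E
python3 w1.py wr1
```

```text
{'time': 0.1, 'ee_pos': [0.2095, -0.5085, 0.4042], 'tcp_rot': [-3.1405, -0.0, 0.3908], 'ft_force': [0.6367, -0.1891, 0.3479], 'gripper_width': 0.0854, 'joint_positions': [-1.2466, 0.3004, 1.5215, -0.0, 1.3207, -0.0666]}
[[0.0, -0.965, -0.261, 0.065], [1.0, 0.0, 0.0, 0.001], [-0.0, -0.261, 0.965, 0.031], [0.0, 0.0, 0.0, 1.0]]
handle pred px [[ -579. -1705.]
 [-1101. -2105.]] dish [[-434.95156694 -915.9585267 ]]
```

View pics/wr1.png

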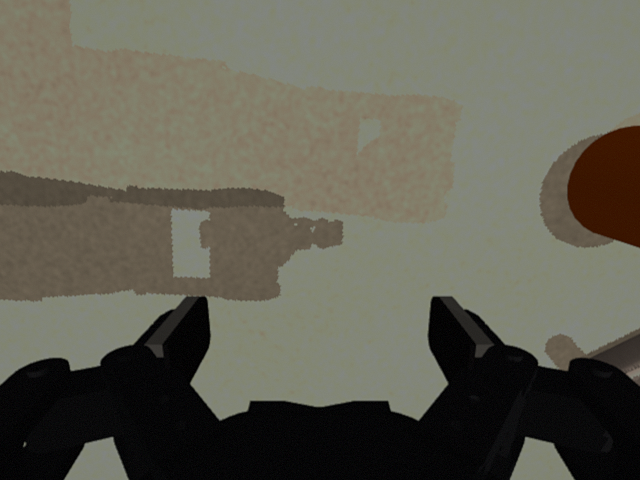

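The moves were refused, so this is the start pose: fingers at (200,340) and (440,340) over bare bench. I'll retry with every key filled in.

Emit:
{"fn": "jog_arm", "kwargs": {
  "motion": [
    {"x": 0, "y": 0, "z": 0, "ax": 0, "ay": 0, "az": -0.983, "hand": 1},
    {"x": 0, "y": 0, "z": 0, "ax": 0, "ay": 0, "az": -0.983, "hand": 1},
    {"x": 0, "y": 0, "z": 0, "ax": 0, "ay": 0, "az": -0.983, "hand": 1},
    {"x": 0, "y": 0, "z": 0, "ax": 0, "ay": 0, "az": -0.983, "hand": 1},
    {"x": 0, "y": 0, "z": 0, "ax": 0, "ay": 0, "az": -0.983, "hand": 1},
    {"x": 0, "y": 0, "z": 0, "ax": 0, "ay": 0, "az": -0.983, "hand": 1},
    {"x": 0, "y": 0, "z": 0, "ax": 0, "ay": 0, "az": -0.983, "hand": 1},
    {"x": 0, "y": 0, "z": 0, "ax": 0, "ay": 0, "az": -0.983, "hand": 1},
    {"x": 0, "y": 0, "z": 0, "ax": 0, "ay": 0, "az": -0.983, "hand": 1},
    {"x": 0, "y": 0, "z": 0, "ax": 0, "ay": 0, "az": -0.983, "hand": 1},
    {"x": 0, "y": 0, "z": 0, "ax": 0, "ay": 0, "az": -0.983, "hand": 1},
    {"x": 0, "y": 0, "z": 0, "ax": 0, "ay": 0, "az": -0.983, "hand": 1},
    {"x": 0, "y": 0, "z": 0, "ax": 0, "ay": 0, "az": -0.983, "hand": 1},
    {"x": 0, "y": 0, "z": 0, "ax": 0, "ay": 0, "az": -0.983, "hand": 1},
    {"x": 0, "y": 0, "z": 0, "ax": 0, "ay": 0, "az": -0.983, "hand": 1}
  ],
  "grip_force": 30
}}

```text
time: 2.02
ee_pos: [0.2095, -0.5085, 0.4044]
tcp_rot: [-3.141, -0.0, 1.573]
ft_force: [0.1, -0.1, -0.2]
gripper_width: 0.0855
grip_force: 0.0
```

Emit:
{"fn": "jog_arm", "kwargs": {
  "motion": [
    {"x": 0.5, "y": 0.35, "hand": 1},
    {"x": 0.9, "y": 0.63, "hand": 1},
    {"x": 0.9, "y": 0.63, "hand": 1},
    {"x": 0.9, "y": 0.63, "hand": 1},
    {"x": 0.9, "y": 0.63, "hand": 1},
    {"x": 0.9, "y": 0.63, "hand": 1},
    {"x": 0.9, "y": 0.63, "hand": 1},
    {"x": 0.9, "y": 0.63, "hand": 1},
    {"x": 0.9, "y": 0.63, "hand": 1},
    {"x": 0.9, "y": 0.63, "hand": 1},
    {"x": 0.9, "y": 0.63, "hand": 1},
    {"x": 0.9, "y": 0.63, "hand": 1},
    {"x": 0.6, "y": 0.45, "hand": 1},
    {"x": 0.3, "y": 0.25, "hand": 1},
    {"hand": 1},
    {"hand": 1}
  ],
  "grip_force": 30
}}

```text
invalid input
```

```bash
python3 w1.py wr2
```

```text
{'time': 2.025, 'ee_pos': [0.2095, -0.5085, 0.4044], 'tcp_rot': [-3.1414, -0.0005, 1.573], 'ft_force': [0.076, -0.1189, -0.169], 'gripper_width': 0.0855, 'joint_positions': [-1.2466, 0.3002, 1.5213, -0.0, 1.3207, -1.2487]}
[[0.0, -0.965, -0.262, 0.065], [1.0, 0.0, 0.0, -0.001], [0.0, -0.262, 0.965, 0.031], [0.0, 0.0, 0.0, 1.0]]
handle pred px [[ 1493.  -938.]
 [ 1822. -1645.]] dish [[1110.05221888 -844.87880427]]
```

View pics/wr2.png

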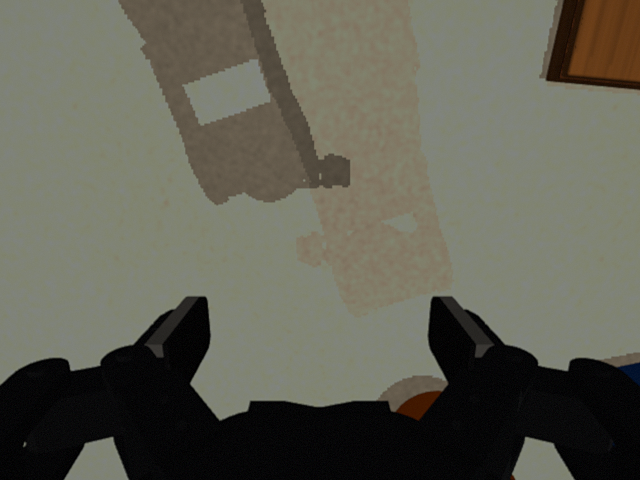

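The whole row must be given. This picture is still the turned start pose, with the slide box corner at (560,80). I'll send the move with full rows.

Emit:
{"fn": "jog_arm", "kwargs": {
  "motion": [
    {"x": 0.5, "y": 0.35, "z": 0, "ax": 0, "ay": 0, "az": 0, "hand": 1},
    {"x": 0.9, "y": 0.63, "z": 0, "ax": 0, "ay": 0, "az": 0, "hand": 1},
    {"x": 0.9, "y": 0.63, "z": 0, "ax": 0, "ay": 0, "az": 0, "hand": 1},
    {"x": 0.9, "y": 0.63, "z": 0, "ax": 0, "ay": 0, "az": 0, "hand": 1},
    {"x": 0.9, "y": 0.63, "z": 0, "ax": 0, "ay": 0, "az": 0, "hand": 1},
    {"x": 0.9, "y": 0.63, "z": 0, "ax": 0, "ay": 0, "az": 0, "hand": 1},
    {"x": 0.9, "y": 0.63, "z": 0, "ax": 0, "ay": 0, "az": 0, "hand": 1},
    {"x": 0.9, "y": 0.63, "z": 0, "ax": 0, "ay": 0, "az": 0, "hand": 1},
    {"x": 0.9, "y": 0.63, "z": 0, "ax": 0, "ay": 0, "az": 0, "hand": 1},
    {"x": 0.9, "y": 0.63, "z": 0, "ax": 0, "ay": 0, "az": 0, "hand": 1},
    {"x": 0.9, "y": 0.63, "z": 0, "ax": 0, "ay": 0, "az": 0, "hand": 1},
    {"x": 0.6, "y": 0.7, "z": 0, "ax": 0, "ay": 0, "az": 0, "hand": 1},
    {"x": 0, "y": 0.6, "z": 0, "ax": 0, "ay": 0, "az": 0, "hand": 1},
    {"x": 0, "y": 0, "z": 0, "ax": 0, "ay": 0, "az": 0, "hand": 1},
    {"x": 0, "y": 0, "z": 0, "ax": 0, "ay": 0, "az": 0, "hand": 1}
  ],
  "grip_force": 30
}}

```text
time: 3.95
ee_pos: [0.5271, -0.1042, 0.4046]
tcp_rot: [-3.141, -0.0, 1.57]
ft_force: [0.2, 0.1, -0.2]
gripper_width: 0.0856
grip_force: 0.0
```

```bash
python3 w1.py wr3
```

```text
{'time': 3.95, 'ee_pos': [0.5271, -0.1042, 0.4046], 'tcp_rot': [-3.1411, -0.0002, 1.5699], 'ft_force': [0.2185, 0.117, -0.1959], 'gripper_width': 0.0856, 'joint_positions': [-0.2633, 0.2718, 1.5573, 0.0, 1.313, -0.2624]}
[[0.0, -0.965, -0.262, 0.065], [1.0, 0.0, 0.0, -0.001], [0.0, -0.262, 0.965, 0.031], [0.0, 0.0, 0.0, 1.0]]
red [319.25837321 170.22488038] [ 0.5267 -0.0587  0.0504  0.0506]
red [148.04545455  81.39090909] [ 0.4149 -0.0014  0.0483  0.0485]
handle pred px [[479. 187.]
 [501.  -7.]] dish [[321.09188583 168.65840618]]
```

```bash
python3 - <<'E'
from station import optics
from h import *
r=optics.snapshot("wrist");K=r["camera_matrix"];M=r["mount"];print(K[0,0],K[:2,2])
for L in (.15,.155,.16,.165,.17,.175): print(L,proj([[.011,-.0425,L],[.011,.0425,L],[-.011,.0425,L]],K,M).round().tolist())
E
```

```text
365.89705352379366 [318.78250705 240.98489265]
0.15 [[200.0, 301.0], [441.0, 301.0], [436.0, 356.0]]
0.155 [[204.0, 295.0], [437.0, 295.0], [432.0, 349.0]]
0.16 [[208.0, 290.0], [433.0, 290.0], [428.0, 342.0]]
0.165 [[212.0, 285.0], [429.0, 285.0], [425.0, 335.0]]
0.17 [[215.0, 280.0], [425.0, 280.0], [421.0, 329.0]]
0.175 [[219.0, 276.0], [422.0, 276.0], [418.0, 324.0]]
```

The open fingertips stand about 160 mm ahead, so about 167 mm at a 60 mm opening. The target is therefore a TCP z of 0.271.

Emit:
{"fn": "jog_arm", "kwargs": {
  "motion": [
    {"x": 0.6, "y": 0, "z": 0, "ax": 0, "ay": 0, "az": 0, "hand": 1},
    {"x": 0.55, "y": 0, "z": 0.3, "ax": 0, "ay": 0, "az": 0, "hand": 1},
    {"x": 0, "y": 0, "z": 0.7, "ax": 0, "ay": 0, "az": 0, "hand": 1},
    {"x": 0, "y": 0, "z": 0.8, "ax": 0, "ay": 0, "az": 0, "hand": 1},
    {"x": 0, "y": 0, "z": 0.6, "ax": 0, "ay": 0, "az": 0, "hand": 1},
    {"x": 0, "y": 0, "z": 0.3, "ax": 0, "ay": 0, "az": 0, "hand": 1},
    {"x": 0, "y": 0, "z": 0.25, "ax": 0, "ay": 0, "az": 0, "hand": 1},
    {"x": 0, "y": 0, "z": 0.2, "ax": 0, "ay": 0, "az": 0, "hand": 1},
    {"x": 0, "y": 0, "z": 0.15, "ax": 0, "ay": 0, "az": 0, "hand": 1},
    {"x": 0, "y": 0, "z": 0, "ax": 0, "ay": 0, "az": 0, "hand": 1},
    {"x": 0, "y": 0, "z": 0, "ax": 0, "ay": 0, "az": 0, "hand": 1}
  ],
  "grip_force": 30
}}

```text
time: 5.42
ee_pos: [0.5278, -0.0587, 0.273]
tcp_rot: [3.141, 0.0, 1.57]
ft_force: [-0.5, 0.2, -0.6]
gripper_width: 0.0852
grip_force: 0.0
```

```bash
python3 w1.py wr4
```

```text
{'time': 5.425, 'ee_pos': [0.5278, -0.0587, 0.273], 'tcp_rot': [3.141, 0.0001, 1.5704], 'ft_force': [-0.543, 0.2098, -0.6218], 'gripper_width': 0.0852, 'joint_positions': [-0.1797, 0.4067, 1.7074, -0.0, 1.0269, -0.1793]}
[[0.0, -0.965, -0.262, 0.065], [1.0, 0.0, 0.0, -0.001], [0.0, -0.262, 0.965, 0.031], [0.0, 0.0, 0.0, 1.0]]
red [317.43715847 316.00819672] [ 0.5268 -0.0585  0.0511  0.0512]
red [ 54.04464286 128.43452381] [0.44   0.0098 0.0374 0.0383]
handle pred px [[627. 371.]
 [722.  -5.]] dish [[320.64272843 315.33062111]]
```

View pics/wr4.png

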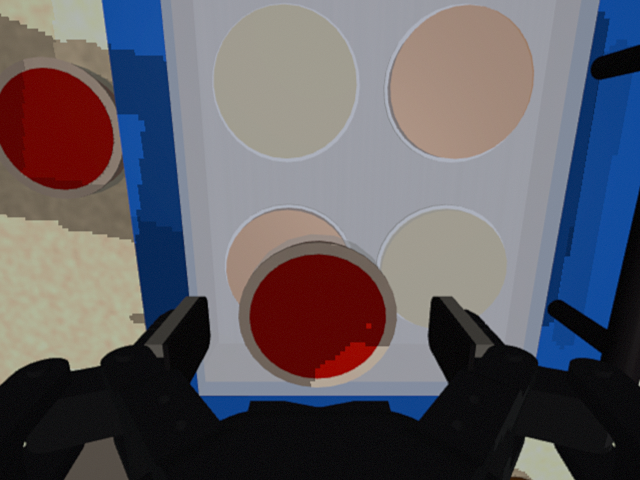

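The wrist view shows the dish (317,316) centred between the fingers at (200,340) and (440,340). Closing.

Emit:
{"fn": "jog_arm", "kwargs": {
  "motion": [
    {"x": 0, "y": 0, "z": 0.03, "ax": 0, "ay": 0, "az": 0, "hand": 0.6},
    {"x": 0, "y": 0, "z": 0, "ax": 0, "ay": 0, "az": 0, "hand": 0.6},
    {"x": 0, "y": 0, "z": 0, "ax": 0, "ay": 0, "az": 0, "hand": 0},
    {"x": 0, "y": 0, "z": 0, "ax": 0, "ay": 0, "az": 0, "hand": 0},
    {"x": 0, "y": 0, "z": 0, "ax": 0, "ay": 0, "az": 0, "hand": 0},
    {"x": 0, "y": 0, "z": 0, "ax": 0, "ay": 0, "az": 0, "hand": 0}
  ],
  "grip_force": 30
}}

```text
time: 6.22
ee_pos: [0.5277, -0.0586, 0.2717]
tcp_rot: [3.141, -0.0, 1.57]
ft_force: [-1.5, 0.2, 5.3]
gripper_width: 0.0583
grip_force: 31.7
```

Gripped at 58 mm with 32 N. Lifting.

Emit:
{"fn": "jog_arm", "kwargs": {
  "motion": [
    {"x": 0, "y": 0, "z": -0.1, "ax": 0, "ay": 0, "az": 0, "hand": 0},
    {"x": 0, "y": 0, "z": -0.3, "ax": 0, "ay": 0, "az": 0, "hand": 0},
    {"x": 0, "y": 0, "z": -0.6, "ax": 0, "ay": 0, "az": 0, "hand": 0},
    {"x": 0, "y": 0, "z": -0.6, "ax": 0, "ay": 0, "az": 0, "hand": 0},
    {"x": 0, "y": 0, "z": -0.4, "ax": 0, "ay": 0, "az": 0, "hand": 0},
    {"x": 0, "y": 0, "z": 0, "ax": 0, "ay": 0, "az": 0, "hand": 0}
  ],
  "grip_force": 30
}}

```text
time: 6.98
ee_pos: [0.5277, -0.0587, 0.3526]
tcp_rot: [3.14, 0.0, 1.57]
ft_force: [0.2, 0.9, -1.0]
gripper_width: 0.0588
grip_force: 32.4
```

```bash
python3 w1.py wr5; python3 - <<'E'
import cv2
im=cv2.imread('pics/wr5.png'); from h import *
hsv=cv2.cvtColor(im,cv2.COLOR_BGR2HSV);H,S,V=[hsv[...,i].astype(int) for i in range(3)]
for c in blobs(((H<8)|(H>172))&(S>150)&(V>70),300): print(cv2.boundingRect(c),cv2.fitEllipse(c))
E
```

```text
{'time': 6.975, 'ee_pos': [0.5277, -0.0587, 0.3526], 'tcp_rot': [3.1396, 0.0004, 1.5704], 'ft_force': [0.2065, 0.9133, -1.0357], 'gripper_width': 0.0588, 'joint_positions': [-0.1797, 0.3065, 1.6386, -0.0, 1.1945, -0.1793]}
[[0.0, -0.965, -0.262, 0.065], [1.0, 0.0, 0.0, -0.001], [0.0, -0.262, 0.965, 0.031], [0.0, 0.0, 0.0, 1.0]]
red [318.81842818 317.35501355] [ 0.5277 -0.1004  0.084   0.0841]
red [123.28571429 132.28979592] [0.4223 0.0106 0.0454 0.0455]
handle pred px [[507. 283.]
 [539.  61.]] dish [[319.42517785 253.37766908]]
(251, 255, 137, 125) ((318.873291015625, 317.4268798828125), (123.60102081298828, 135.8955078125), 89.37946319580078)
(81, 88, 86, 89) ((123.32530975341797, 132.3328399658203), (80.10869598388672, 92.59394073486328), 141.35369873046875)
```

Dish held. Carrying it to above the light pad.

Emit:
{"fn": "jog_arm", "kwargs": {
  "motion": [
    {"x": 0.3, "y": 0, "z": 0, "ax": 0, "ay": 0, "az": 0, "hand": 0},
    {"x": 0.6, "y": -0.15, "z": 0, "ax": 0, "ay": 0, "az": 0, "hand": 0},
    {"x": 0.9, "y": -0.15, "z": 0, "ax": 0, "ay": 0, "az": 0, "hand": 0},
    {"x": 0.9, "y": -0.15, "z": 0, "ax": 0, "ay": 0, "az": 0, "hand": 0},
    {"x": 0.9, "y": -0.15, "z": 0, "ax": 0, "ay": 0, "az": 0, "hand": 0},
    {"x": 0.9, "y": -0.15, "z": 0, "ax": 0, "ay": 0, "az": 0, "hand": 0},
    {"x": 0.9, "y": -0.15, "z": 0, "ax": 0, "ay": 0, "az": 0, "hand": 0},
    {"x": 0.9, "y": -0.15, "z": 0, "ax": 0, "ay": 0, "az": 0, "hand": 0},
    {"x": 0.9, "y": -0.15, "z": 0, "ax": 0, "ay": 0, "az": 0, "hand": 0},
    {"x": 0.9, "y": -0.15, "z": 0, "ax": 0, "ay": 0, "az": 0, "hand": 0},
    {"x": 0.9, "y": -0.15, "z": 0, "ax": 0, "ay": 0, "az": 0, "hand": 0},
    {"x": 0.7, "y": -0.07, "z": 0.2, "ax": 0, "ay": 0, "az": 0, "hand": 0},
    {"x": 0.4, "y": 0, "z": 0.5, "ax": 0, "ay": 0, "az": 0, "hand": 0},
    {"x": 0.2, "y": 0, "z": 0.7, "ax": 0, "ay": 0, "az": 0, "hand": 0},
    {"x": 0, "y": 0, "z": 0.7, "ax": 0, "ay": 0, "az": 0, "hand": 0},
    {"x": 0, "y": 0, "z": 0.5, "ax": 0, "ay": 0, "az": 0, "hand": 0},
    {"x": 0, "y": 0, "z": 0.3, "ax": 0, "ay": 0, "az": 0, "hand": 0},
    {"x": 0, "y": 0, "z": 0, "ax": 0, "ay": 0, "az": 0, "hand": 0},
    {"x": 0, "y": 0, "z": 0, "ax": 0, "ay": 0, "az": 0, "hand": 0}
  ],
  "grip_force": 30
}}

```text
time: 9.4
ee_pos: [0.4651, 0.3536, 0.2362]
tcp_rot: [3.141, -0.001, 1.57]
ft_force: [-0.2, 0.2, 0.5]
gripper_width: 0.0586
grip_force: 32.4
```

```bash
python3 w1.py wr6
```

```text
{'time': 9.4, 'ee_pos': [0.4651, 0.3536, 0.2362], 'tcp_rot': [3.1407, -0.0006, 1.5704], 'ft_force': [-0.221, 0.2219, 0.4735], 'gripper_width': 0.0586, 'joint_positions': [0.5873, 0.5615, 1.5702, 0.0, 1.0089, 0.5877]}
[[0.0, -0.965, -0.262, 0.065], [1.0, 0.0, 0.0, -0.001], [0.0, -0.262, 0.965, 0.031], [0.0, 0.0, 0.0, 1.0]]
red [318.79403794 317.37127371] [0.4647 0.3723 0.0365 0.0366]
handle pred px [[ 630. 1091.]
 [ 684. 1004.]] dish [[428.83538463 998.01414316]]
```

View pics/wr6.png

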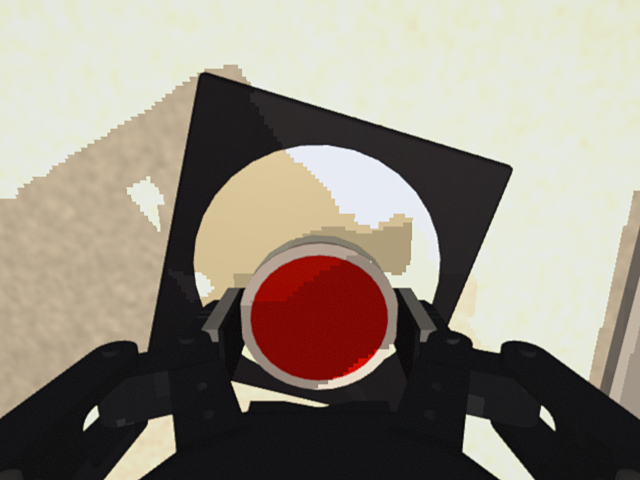

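The dish (319,317) hangs over the lit disc, whose edges are at columns 194 and 440. Lowering it gently.

Emit:
{"fn": "jog_arm", "kwargs": {
  "motion": [
    {"x": 0, "y": 0, "z": 0.2, "ax": 0, "ay": 0, "az": 0, "hand": 0},
    {"x": 0, "y": 0, "z": 0.3, "ax": 0, "ay": 0, "az": 0, "hand": 0},
    {"x": 0, "y": 0, "z": 0.25, "ax": 0, "ay": 0, "az": 0, "hand": 0},
    {"x": 0, "y": 0, "z": 0.15, "ax": 0, "ay": 0, "az": 0, "hand": 0},
    {"x": 0, "y": 0, "z": 0.1, "ax": 0, "ay": 0, "az": 0, "hand": 0},
    {"x": 0, "y": 0, "z": 0.05, "ax": 0, "ay": 0, "az": 0, "hand": 0},
    {"x": 0, "y": 0, "z": 0, "ax": 0, "ay": 0, "az": 0, "hand": 0},
    {"x": 0, "y": 0, "z": 0, "ax": 0, "ay": 0, "az": 0, "hand": 0}
  ],
  "grip_force": 30
}}

```text
time: 10.45
ee_pos: [0.4651, 0.3534, 0.1937]
tcp_rot: [3.141, -0.0, 1.57]
ft_force: [-0.6, -0.6, 0.4]
gripper_width: 0.0591
grip_force: 32.5
```

Emit:
{"fn": "jog_arm", "kwargs": {
  "motion": [
    {"x": 0, "y": 0, "z": 0.03, "ax": 0, "ay": 0, "az": 0, "hand": 0},
    {"x": 0, "y": 0, "z": 0, "ax": 0, "ay": 0, "az": 0, "hand": 0},
    {"x": 0, "y": 0, "z": 0, "ax": 0, "ay": 0, "az": 0, "hand": 0}
  ],
  "grip_force": 30
}}

```text
time: 10.82
ee_pos: [0.4651, 0.3535, 0.1936]
tcp_rot: [3.141, -0.0, 1.57]
ft_force: [-5.9, -4.5, 14.4]
gripper_width: 0.0588
grip_force: 33.7
```

Contact at 14 N. Easing off slightly, then opening and rising.

Emit:
{"fn": "jog_arm", "kwargs": {
  "motion": [
    {"x": 0, "y": 0, "z": -0.03, "ax": 0, "ay": 0, "az": 0, "hand": 0},
    {"x": 0, "y": 0, "z": 0, "ax": 0, "ay": 0, "az": 0, "hand": 0.75},
    {"x": 0, "y": 0, "z": 0, "ax": 0, "ay": 0, "az": 0, "hand": 0.85},
    {"x": 0, "y": 0, "z": 0, "ax": 0, "ay": 0, "az": 0, "hand": 1},
    {"x": 0, "y": 0, "z": 0, "ax": 0, "ay": 0, "az": 0, "hand": 1},
    {"x": 0, "y": 0, "z": 0, "ax": 0, "ay": 0, "az": 0, "hand": 1},
    {"x": 0, "y": 0, "z": -0.2, "ax": 0, "ay": 0, "az": 0, "hand": 1},
    {"x": 0, "y": 0, "z": -0.4, "ax": 0, "ay": 0, "az": 0, "hand": 1},
    {"x": 0, "y": 0, "z": -0.8, "ax": 0, "ay": 0, "az": 0, "hand": 1},
    {"x": 0, "y": 0, "z": -0.8, "ax": 0, "ay": 0, "az": 0, "hand": 1},
    {"x": 0, "y": 0, "z": -0.8, "ax": 0, "ay": 0, "az": 0, "hand": 1},
    {"x": 0, "y": 0, "z": -0.5, "ax": 0, "ay": 0, "az": 0, "hand": 1},
    {"x": 0, "y": 0, "z": 0, "ax": 0, "ay": 0, "az": 0, "hand": 1},
    {"x": 0, "y": 0, "z": 0, "ax": 0, "ay": 0, "az": 0, "hand": 1}
  ],
  "grip_force": 30
}}

```text
time: 12.58
ee_pos: [0.4649, 0.3532, 0.333]
tcp_rot: [-3.141, 0.0, 1.57]
ft_force: [0.4, -0.1, -0.7]
gripper_width: 0.0853
grip_force: 0.0
```

```bash
python3 - <<'E'
import sys; sys.argv=['','wr7']
from w import *
hsv=cv2.cvtColor(im,cv2.COLOR_RGB2HSV);H,S,V=[hsv[...,i].astype(int) for i in range(3)]
for c in blobs(((H<8)|(H>172))&(S>150)&(V>70),300): print('red',circ(c,K,T,.037))
for n in ("top","scene"):
    r=optics.snapshot(n);K=r["camera_matrix"];T=r["pose"];cv2.imwrite(f"pics/{n}7.png",r["pixels"][:,:,::-1])
    hsv=cv2.cvtColor(r["pixels"],cv2.COLOR_RGB2HSV);H,S,V=[hsv[...,i].astype(int) for i in range(3)]
    for c in blobs(((H<8)|(H>172))&(S>150)&(V>70),60): print(n,c.reshape(-1,2).mean(0).round(),circ(c,K,T,.037))
E
```

```text
{'time': 12.575, 'ee_pos': [0.4649, 0.3532, 0.333], 'tcp_rot': [-3.141, 0.0004, 1.5704], 'ft_force': [0.3658, -0.1038, -0.7038], 'gripper_width': 0.0853, 'joint_positions': [0.5871, 0.44, 1.5025, 0.0, 1.1999, 0.5875]}
red [0.4646 0.3535 0.0504 0.0506]
top [312. 318.] [0.3755 0.0151 0.062  0.0628]
top [154. 275.] [0.4684 0.3523 0.039  0.0509]
scene [450. 282.] [0.6131 0.2971 0.0173 0.0333]
scene [449. 237.] [0.4631 0.3548 0.0451 0.0486]
```

The dish stands at (0.4646, 0.3535), centred on the disc. Moving over the handle.

Emit:
{"fn": "jog_arm", "kwargs": {
  "motion": [
    {"x": -0.3, "y": 0.1, "z": -0.25, "ax": 0, "ay": 0, "az": 0, "hand": 1},
    {"x": -0.6, "y": 0.3, "z": -0.25, "ax": 0, "ay": 0, "az": 0, "hand": 1},
    {"x": -0.9, "y": 0.4, "z": -0.25, "ax": 0, "ay": 0, "az": 0, "hand": 1},
    {"x": -0.9, "y": 0.4, "z": 0, "ax": 0, "ay": 0, "az": 0, "hand": 1},
    {"x": -0.9, "y": 0.4, "z": 0, "ax": 0, "ay": 0, "az": 0, "hand": 1},
    {"x": -0.9, "y": 0.4, "z": 0, "ax": 0, "ay": 0, "az": 0, "hand": 1},
    {"x": -0.9, "y": 0.4, "z": 0, "ax": 0, "ay": 0, "az": 0, "hand": 1},
    {"x": -0.9, "y": 0.4, "z": 0, "ax": 0, "ay": 0, "az": 0, "hand": 1},
    {"x": -0.9, "y": 0.4, "z": 0, "ax": 0, "ay": 0, "az": 0, "hand": 1},
    {"x": -0.9, "y": 0.4, "z": 0, "ax": 0, "ay": 0, "az": 0, "hand": 1},
    {"x": -0.7, "y": 0.4, "z": 0, "ax": 0, "ay": 0, "az": 0, "hand": 1},
    {"x": -0.35, "y": 0.13, "z": 0, "ax": 0, "ay": 0, "az": 0, "hand": 1},
    {"x": 0, "y": 0, "z": 0, "ax": 0, "ay": 0, "az": 0, "hand": 1},
    {"x": 0, "y": 0, "z": 0, "ax": 0, "ay": 0, "az": 0, "hand": 1}
  ],
  "grip_force": 40
}}

```text
time: 14.48
ee_pos: [0.6297, -0.0118, 0.3637]
tcp_rot: [-3.142, -0.0, 1.571]
ft_force: [-0.4, -0.7, 0.1]
gripper_width: 0.0855
grip_force: 0.0
```

```bash
python3 - <<'E'
import sys; sys.argv=['','wr8']
from w import *
print('handle pred',proj([[.63,-.0675,.1355],[.63,.0425,.1355]],K,T).round())
V=im.max(2); 
for v in range(60,290,20):
    x=np.where(V[v]<45)[0]; x=x[(x>230)&(x<420)]
    if len(x): print(v,x.min(),x.max(),np.round(ray([[x.min(),v],[x.max(),v]],K,T,.1355)[:,:2],4).tolist())
E
```

```text
{'time': 14.475, 'ee_pos': [0.6297, -0.0118, 0.3637], 'tcp_rot': [-3.1415, -0.0002, 1.5712], 'ft_force': [-0.3536, -0.7311, 0.146], 'gripper_width': 0.0855, 'joint_positions': [-0.077, 0.511, 1.3236, 0.0002, 1.3071, -0.0774]}
handle pred [[320. 348.]
 [320. 163.]]
160 311 323 [[0.625, 0.0441], [0.6313, 0.0441]]
180 308 367 [[0.6234, 0.0336], [0.6549, 0.0337]]
200 308 327 [[0.6233, 0.0229], [0.6336, 0.0229]]
220 308 326 [[0.6232, 0.0119], [0.6331, 0.0119]]
240 308 326 [[0.6231, 0.0005], [0.6332, 0.0005]]
260 308 326 [[0.6231, -0.0112], [0.6332, -0.0112]]
280 309 326 [[0.6236, -0.0233], [0.6333, -0.0233]]
```

View pics/wr8.png

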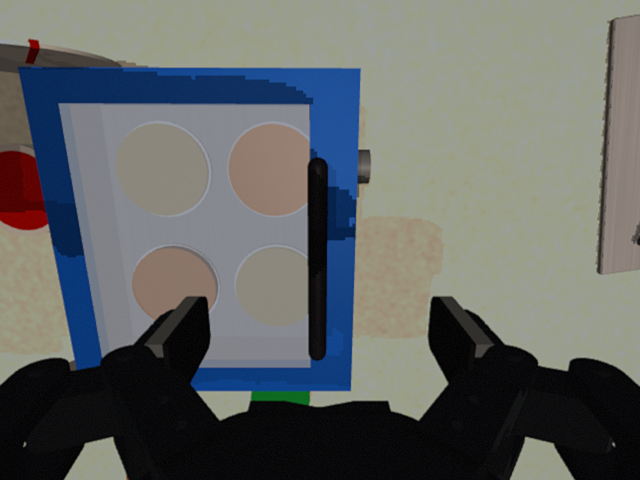

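The bar runs vertically at columns 308-327 and rows 157-360, which puts its axis at x = 0.628 and its middle at y = -0.0115, centred between the fingers. Descending and closing on it.

Emit:
{"fn": "jog_arm", "kwargs": {
  "motion": [
    {"x": 0, "y": -0.04, "z": 0.3, "ax": 0, "ay": 0, "az": 0, "hand": 1},
    {"x": 0, "y": 0, "z": 0.5, "ax": 0, "ay": 0, "az": 0, "hand": 1},
    {"x": 0, "y": 0, "z": 0.5, "ax": 0, "ay": 0, "az": 0, "hand": 1},
    {"x": 0, "y": 0, "z": 0.33, "ax": 0, "ay": 0, "az": 0, "hand": 1},
    {"x": 0, "y": 0, "z": 0.2, "ax": 0, "ay": 0, "az": 0, "hand": 0.5},
    {"x": 0, "y": 0, "z": 0, "ax": 0, "ay": 0, "az": 0, "hand": 0.3},
    {"x": 0, "y": 0, "z": 0, "ax": 0, "ay": 0, "az": 0, "hand": 0.2},
    {"x": 0, "y": 0, "z": 0, "ax": 0, "ay": 0, "az": 0, "hand": 0},
    {"x": 0, "y": 0, "z": 0, "ax": 0, "ay": 0, "az": 0, "hand": 0},
    {"x": 0, "y": 0, "z": 0, "ax": 0, "ay": 0, "az": 0, "hand": 0},
    {"x": 0, "y": 0, "z": 0, "ax": 0, "ay": 0, "az": 0, "hand": 0},
    {"x": 0, "y": 0, "z": 0, "ax": 0, "ay": 0, "az": 0, "hand": 0}
  ],
  "grip_force": 40
}}

```text
time: 16.02
ee_pos: [0.6286, -0.0127, 0.2906]
tcp_rot: [3.141, 0.0, 1.57]
ft_force: [3.2, 0.0, 3.5]
gripper_width: 0.0094
grip_force: 39.2
```

```bash
python3 - <<'E'
from station import get_state
from h import *
s=get_state(); p0=s['ee_pos']; print(np.round(p0,4),s['gripper_width'],s['grip_force'],np.round(s['ft_force'],1))
bx=p0[0]; H=np.array([bx-.175,.0905])
def pose(th):
    a=th/2; P=H+[.175*np.cos(th)-.045*np.sin(th),.175*np.sin(th)+.045*np.cos(th)]
    L=p0[2]-.1355; return P+L*np.array([-np.sin(a),np.cos(a)]),a
N=24; u=np.linspace(0,1,N+1); th=np.radians(50)*(u*u*(3-2*u))
for i in range(N):
    A,a=pose(th[i]);B,b=pose(th[i+1]); d=B-A
    ty=np.array([np.cos(a),np.sin(a)]); tz=np.array([np.sin(a),-np.cos(a)])
    print(i,np.degrees(th[i+1]).round(1),'y %.2f z %.2f ax %.2f'%(d@ty/.04,d@tz/.04,-(b-a)/.08))
print(pose(th[-1]))
E
```

```text
[ 0.6286 -0.0127  0.2906] 0.009403479841026376 39.16706621646881 [3.2 0.  3.5]
0 0.3 y -0.01 z -0.02 ax -0.03
1 1.0 y -0.04 z -0.06 ax -0.08
2 2.1 y -0.06 z -0.09 ax -0.13
3 3.7 y -0.09 z -0.12 ax -0.17
4 5.6 y -0.11 z -0.14 ax -0.21
5 7.8 y -0.13 z -0.16 ax -0.24
6 10.3 y -0.15 z -0.18 ax -0.27
7 13.0 y -0.17 z -0.20 ax -0.29
8 15.8 y -0.18 z -0.21 ax -0.31
9 18.8 y -0.20 z -0.21 ax -0.33
10 21.9 y -0.21 z -0.22 ax -0.34
11 25.0 y -0.22 z -0.22 ax -0.34
12 28.1 y -0.22 z -0.21 ax -0.34
13 31.2 y -0.23 z -0.21 ax -0.34
14 34.2 y -0.22 z -0.20 ax -0.33
15 37.0 y -0.22 z -0.19 ax -0.31
16 39.7 y -0.21 z -0.17 ax -0.29
17 42.2 y -0.20 z -0.16 ax -0.27
18 44.4 y -0.18 z -0.14 ax -0.24
19 46.3 y -0.16 z -0.12 ax -0.21
20 47.9 y -0.13 z -0.10 ax -0.17
21 49.0 y -0.10 z -0.07 ax -0.13
22 49.7 y -0.06 z -0.04 ax -0.08
23 50.0 y -0.02 z -0.02 ax -0.03
(array([0.46608714, 0.39408275]), np.float64(0.4363323129985824))
```

The bar is gripped (9.4 mm, 39 N). Lifting along the arc to about 25° first.

Emit:
{"fn": "jog_arm", "kwargs": {
  "motion": [
    {"x": 0, "y": -0.05, "z": -0.08, "ax": -0.11, "ay": 0, "az": 0, "hand": 0},
    {"x": 0, "y": -0.06, "z": -0.09, "ax": -0.13, "ay": 0, "az": 0, "hand": 0},
    {"x": 0, "y": -0.09, "z": -0.12, "ax": -0.17, "ay": 0, "az": 0, "hand": 0},
    {"x": 0, "y": -0.11, "z": -0.14, "ax": -0.21, "ay": 0, "az": 0, "hand": 0},
    {"x": 0, "y": -0.13, "z": -0.16, "ax": -0.24, "ay": 0, "az": 0, "hand": 0},
    {"x": 0, "y": -0.15, "z": -0.18, "ax": -0.27, "ay": 0, "az": 0, "hand": 0},
    {"x": 0, "y": -0.17, "z": -0.2, "ax": -0.29, "ay": 0, "az": 0, "hand": 0},
    {"x": 0, "y": -0.18, "z": -0.21, "ax": -0.31, "ay": 0, "az": 0, "hand": 0},
    {"x": 0, "y": -0.2, "z": -0.21, "ax": -0.33, "ay": 0, "az": 0, "hand": 0},
    {"x": 0, "y": -0.21, "z": -0.22, "ax": -0.34, "ay": 0, "az": 0, "hand": 0},
    {"x": 0, "y": -0.22, "z": -0.22, "ax": -0.34, "ay": 0, "az": 0, "hand": 0},
    {"x": 0, "y": 0, "z": 0, "ax": 0, "ay": 0, "az": 0, "hand": 0}
  ],
  "grip_force": 40
}}

```text
time: 17.52
ee_pos: [0.5591, -0.0126, 0.3576]
tcp_rot: [2.919, 0.0, 1.57]
ft_force: [9.1, 1.0, 2.0]
gripper_width: 0.0096
grip_force: 39.9
```

Emit:
{"fn": "jog_arm", "kwargs": {
  "motion": [
    {"x": 0, "y": -0.22, "z": -0.21, "ax": -0.34, "ay": 0, "az": 0, "hand": 0},
    {"x": 0, "y": -0.23, "z": -0.21, "ax": -0.34, "ay": 0, "az": 0, "hand": 0},
    {"x": 0, "y": -0.22, "z": -0.2, "ax": -0.33, "ay": 0, "az": 0, "hand": 0},
    {"x": 0, "y": -0.22, "z": -0.19, "ax": -0.31, "ay": 0, "az": 0, "hand": 0},
    {"x": 0, "y": -0.21, "z": -0.17, "ax": -0.29, "ay": 0, "az": 0, "hand": 0},
    {"x": 0, "y": -0.2, "z": -0.16, "ax": -0.27, "ay": 0, "az": 0, "hand": 0},
    {"x": 0, "y": -0.18, "z": -0.14, "ax": -0.24, "ay": 0, "az": 0, "hand": 0},
    {"x": 0, "y": -0.16, "z": -0.12, "ax": -0.21, "ay": 0, "az": 0, "hand": 0},
    {"x": 0, "y": -0.13, "z": -0.1, "ax": -0.17, "ay": 0, "az": 0, "hand": 0},
    {"x": 0, "y": -0.1, "z": -0.07, "ax": -0.13, "ay": 0, "az": 0, "hand": 0},
    {"x": 0, "y": -0.08, "z": -0.06, "ax": -0.11, "ay": 0, "az": 0, "hand": 0},
    {"x": 0, "y": 0, "z": 0, "ax": 0, "ay": 0, "az": 0, "hand": 0},
    {"x": 0, "y": 0, "z": 0, "ax": 0, "ay": 0, "az": 0, "hand": 0},
    {"x": 0, "y": 0, "z": 0, "ax": 0, "ay": 0, "az": 0, "hand": 0}
  ],
  "grip_force": 40
}}

```text
time: 19.27
ee_pos: [0.4657, -0.0125, 0.3952]
tcp_rot: [2.698, -0.0, 1.57]
ft_force: [9.4, 3.4, 8.5]
gripper_width: 0.0092
grip_force: 39.5
```

```bash
python3 - <<'E'
from station import get_state,optics
from h import *
s=get_state(); Rm=R.from_euler('xyz',s['tcp_rot']).as_matrix(); g=s['ee_pos']+Rm@[0,0,.155]
for hx in (.4536,.455): print('grasp',g.round(4),'lid deg',np.degrees(np.arctan2(g[2]-.0905,g[0]-hx)-np.arctan2(.045,.175)))
print('r',np.hypot(g[0]-.4536,g[2]-.0905),s['gripper_width'],s['grip_force'],s['ft_force'].round(1))
r=optics.snapshot("scene");K=r["camera_matrix"];T=r["pose"];im=r["pixels"]
f=[]
for a in (45,50,55):
    t=np.radians(a); pts=[[.4535+.2*np.cos(t)-h*np.sin(t),y,.0905+.2*np.sin(t)+h*np.cos(t)] for h in (0,.01) for y in (-.1225,.0975)]
    q=proj(pts,K,T); print(a,q.round().tolist()); f.append(q)
hsv=cv2.cvtColor(im,cv2.COLOR_RGB2HSV);H,S,V=[hsv[...,i].astype(int) for i in range(3)]
for c in blobs((H>105)&(H<125)&(S>150)&(V>80),800): print('blue',cv2.approxPolyDP(cv2.convexHull(c),5,True).reshape(-1,2).tolist())
big=cv2.resize(im[130:340,100:420],None,fx=2.5,fy=2.5,interpolation=2)
cv2.imwrite("pics/scene9.png",big[:,:,::-1])
E
```

```text
grasp [ 0.5321 -0.0125  0.2552] lid deg 50.07887398896768
grasp [ 0.5321 -0.0125  0.2552] lid deg 50.47700174396657
r 0.18245058390340946 0.009209084710005306 39.510642886161804 [9.4 3.4 8.5]
45 [[244.0, 221.0], [362.0, 209.0], [244.0, 215.0], [362.0, 204.0]]
50 [[243.0, 211.0], [361.0, 200.0], [243.0, 206.0], [360.0, 195.0]]
55 [[242.0, 202.0], [360.0, 192.0], [242.0, 197.0], [359.0, 187.0]]
```

View pics/scene9.png

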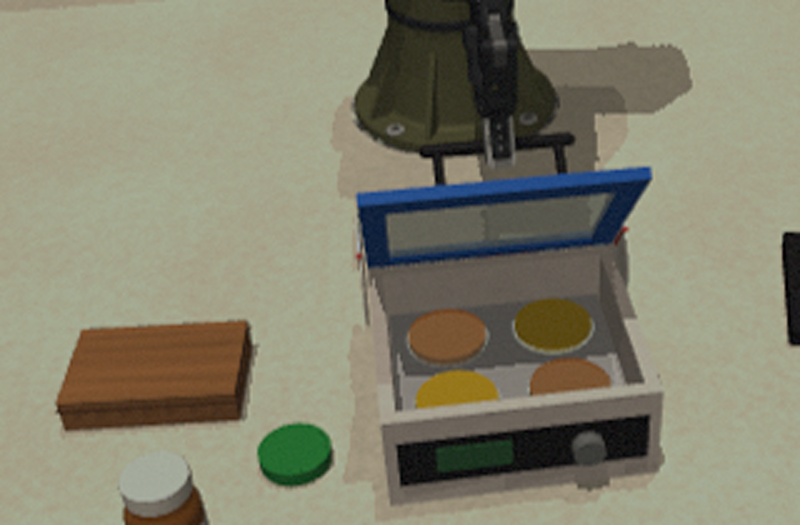

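The scene crop shows the lid held open by the bar. Its top edge runs (358,195)-(651,169) in the crop, which is (243,208)-(360,198) in the full image. That gives about 49-50°, matching 50.1° from the arm pose. The slide box and jar have not moved, so I'm handing in.

```bash
python3 - <<'E'
from station import get_state,ticket
import numpy as np
s=get_state(); print(np.abs(s['qvel']).max(),s['time']); print(ticket.close_job())
E
```

```text
0.001321016971347701 19.325
the job is handed in; nothing more can be done
None
```

The job is handed in, with no verdict returned: the red dish sits within about 1 mm of the lit disc's centre, and the gripper is holding the lid still at about 50°.

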